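# Flatten a kitchen sharpening stone with the lapping block

### The arm

A 6-joint arm with a two-finger parallel gripper is mounted at the origin on the work surface. World frame = base frame: x ahead of the robot, y to its left, z up, the work surface at z = 0. Lengths are in m, angles in rad, forces in N, time in s.
With the tool pointing down it reaches from about 0.35 to 0.975 m from the base axis. Payload 7.1 kg.
Tool frame: the origin (TCP) lies on the centre line of the jaws, within the pads' length; the fingertips stand ahead of it and the grasp point (between the pads) lies 11 mm behind it (arm.tcp_to_tips is the z of the fingertips in the tool frame, in m); z points along the fingers, y is the line along which they close (so a half turn about z gives the same grasp; the last joint's range is limited). The gripper opens to 88 mm and grips with 3 to 60 N. Pads are 20 mm wide; open, the fingers measure 115 mm over their backs; the gripper's body (75 mm by 178 mm) begins 61 mm behind the grasp point.
Start: joints at [-1.122, 0.423, 1.63, -0, 1.089, -0.019], TCP at [0.282, -0.558, 0.2] pointing down, gripper open.
Joint ranges: [-3, 3], [-0.9, 2.11], [0.09, 2.58], [-1.31, 4.45], [0.11, 2.69], [-2.54, 2.54]. Speed limits (rad/s): [2.39, 2.39, 3.01, 3.14, 3.14, 3.14].

### API

Orientations are given as a unit quaternion [x, y, z, w].
In Python, from plant import arm gives the robot as it stands.
- The arm moves only by the tool step_arm, never from a script. Its argument "plan" is a list of rows, each an object of numbers: "tx", "ty", "tz": the shift along the tool's x, y, z in cm; "ax", "ay", "az": the turn, a rotation vector about the tool's x, y, z in degrees; "grip": the opening, from 0 (shut) to 1 (fully open). A call has exactly 8 rows; each row is the pose to reach, as a shift and turn from the pose commanded when the call began, along the tool's axes at that moment; what a row does not reach only later rows make up. A row lasts 1/8 s, in which the tool goes at most 62.5 mm and 10.7 degrees, less where a joint would pass 70% of its speed; a pose out of reach is approached as far as the arm can. A call with a gripper value outside its range is refused whole. The fingers move at their own pace and stop on an object; "force" is the grip in N (left out, the last holds). Time passes only in rows, so rows that repeat a pose let the fingers close, or fill a call up. It gives the time, the measured TCP pose, the force, the opening and the grip force at its end, in the units of the state.
- arm.sense(): the state, without advancing time (a new reading comes with each control period).
- arm.grab_frame(name): name is "scene" or "top" or "wrist"; returns the picture (420x560x3 uint8, red, green, blue); there is no depth.
- arm.calibration(name): a dict with "fov_y" (degrees; the focal length in pixels is half the picture's height over the tangent of half this angle, whatever the lens; pixels are square), "cx", "cy" (the principal point, pixels), "R" (3x3) and "t" (3): a world point X has camera coordinates R X + t. Camera axes: x right, y down, z forward; pixel columns grow to the right and rows downward; lengths in m; the calibration is good to about 2 mm. A picture is of the moment at which its call begins: read the wrist's pose just before it. calibration takes no time and is no camera call; for the wrist camera it gives the pose at the moment of the call.
- arm.sign_off(): hands the job in; it is judged then, once.
The state is a dict: "clock": time; "joints": joint angles; "dq": joint speeds; "effort": joint torques, N m; "tcp_pos": TCP position; "orientation": TCP orientation; "force": force on the tool from outside, world axes, zero at the start; "torque": the same for the moment, N m; "opening": opening from 0.0 (shut) to 1.0 (fully open); "gripper_force": force on a finger pad.
Only numpy, scipy, OpenCV 4.12 (cv2) and the standard library are available. Lean on these libraries where they do the work, as an engineer would, in place of code of your own. Each camera call takes 0.05 s, during which the arm holds its last target. There are 200 camera calls.

### The job

Take the lapping block out of its rack, lay it face down on the wooden board and let go of it. Then take it up again and draw it, face flat on the sharpening stone, along the middle of the stone from the thumb-screw end to the other end, pressing steadily all the way so that the stone stays sunk roughly half-way into its springs, never bottoming it. Finally lay the block face down on the board again, without knocking the other things about.

Things in the scene. Friction and masses are not known exactly. Their poses are not given: they have to be found in the camera images.
- block: Lapping block: dark grey abrasive slab 64 (x) x 54 (y) x 18 (z) mm, a light wooden bar handle on its back. Origin: centre of its flat working face; +z runs from the face to the handle (face down: +z up). Handle: bar 48 mm along x, 20 mm wide in y, from z = 18 to 48 mm. About 0.25 kg. At the start it stands on a long edge in the rack, +y up, its two ends (+x and -x sides, 64 mm apart) free.
- block_handle (a point): Point inside the block's bar handle, 39 mm from the working face on the block's z axis; axes as the block's. At the start the handle sticks out level, away from the robot.
- rack: Steel slot rack, fixed: floor 50 (x) x 110 (y) mm, 5 mm thick, with two lips along y, 22 mm apart, top 17 mm above the counter, ends open. The block stands in the slot on the floor, its x axis along the rack's y, handle to the rack's +x, 2 mm of play each side. Origin: centre of the underside. Left or right of the board.
- board: Plain wooden board, 160 (x) x 120 (y) x 12 mm, fixed. Origin: centre of the underside.
- board_top (a point): Centre of the board's top face (12 mm above the counter), axes as the board's.
- holder: Holder of the sharpening stone, fixed: black base 250 (x) x 90 (y) x 12 mm with a steel jaw 38 mm high at each end of the stone; at the -x end (the one nearer the robot) a thumb screw sticks out to x = -152 mm. Origin: centre of the underside. It may be on the left or the right of the board.
- stone (a joint): How far the stone is pressed down on its rubber springs (m): 0 free, 0.014 bottomed. It moves only straight down and stays level, about 0.7 N preload then 1.5 N per mm (6 mm takes about 10 N, the block's own weight included), and comes up again by itself.
- stone_top (a point): Centre of the stone's top face; the stone is a grey slab 200 (x) x 70 (y) x 25 mm, x along its length, -x to the thumb-screw end. Unpressed, its top is 53 mm above the counter; sinks with the stone.
- mug: Bystander, loose: white mug, 80 mm across, 90 high. Origin: centre of its underside.
- jar_tall: Bystander, loose: glass jar with steel lid, 84 mm across, 190 high. Origin: centre of its underside.
- jar_short: Bystander, loose: green glass jar, 80 mm across, 120 high. Origin: centre of its underside.
- spice: Bystander, loose: small amber glass jar, 44 mm across, 85 high. Origin: centre of its underside.
- bowl: Bystander, loose: shallow steel bowl, 120 mm across, 45 high. Origin: centre of its underside.
- mill: Bystander, loose: dark wooden pepper mill, 52 mm across, 120 high. Origin: centre of its underside.
Things that resemble listed ones, but are neither listed nor needed, are in the scene too. Leave any purple, red or yellow look-alike of the block alone.

How it is judged:
By the outcome, as a careful person would: the job done as asked, in the order asked, and still so for the second after the job is handed in, with the robot touching nothing.
It also fails if it takes over 64 s, if anything falls off the work surface, if the arm or the gripper's body presses on something with over 40 N, if the wrist force passes 120 N, or if a joint passes its speed limit or range.

## Working session

There is one attempt and no reset: what is moved stays moved. The work goes in short steps, Python scripts to look and compute and a tool call to move; the robot and the scene stay as the last step left them, time stands still between calls to the robot, and variables do not carry over. Pictures are saved under pics/ and viewed, at most 10 in all, crops included, and the job is handed in when it is done.

Besides the shell and the picture viewer there is one more tool, called after "Request:" as name(argument=value, ...), one argument or row to a line, values as JSON. step_arm: Moves the arm, as the interface text tells. Its arguments: {"type":"object","properties":{"plan":{"type":"array"},"force":{"type":"number"}},"required":["plan"]}

```bash
mkdir -p pics; ls
python3 - <<'E'
from plant import arm
import cv2,numpy as np
for n in ("scene","top"):
    f=arm.grab_frame(n); cv2.imwrite(f"pics/{n}0.png",cv2.cvtColor(f,cv2.COLOR_RGB2BGR))
    c=arm.calibration(n); print(n,c['fov_y'],c['cx'],c['cy'],np.round(c['R'],3).tolist(),np.round(c['t'],3).tolist())
    print({k:v for k,v in c.items() if k not in('R','t')})
print(arm.sense(), arm.tcp_to_tips)
E
```

```text
pics
scene 44.63514193973496 281.28900636316143 219.47089733278696 [[0.012, 1.0, 0.003], [0.654, -0.006, -0.757], [-0.756, 0.011, -0.654]] [-0.006, -0.356, 1.944]
{'fov_y': 44.63514193973496, 'cx': 281.28900636316143, 'cy': 219.47089733278696}
top 47.46502469542165 277.2412136490217 209.56660931381754 [[-0.019, -1.0, -0.007], [-0.97, 0.02, -0.243], [0.243, 0.002, -0.97]] [0.036, 0.61, 1.177]
{'fov_y': 47.46502469542165, 'cx': 277.2412136490217, 'cy': 209.56660931381754}
{'clock': 0.1, 'joints': array([-1.12199695e+00,  4.23791757e-01,  1.63059060e+00, -9.26046099e-06,
        1.08863058e+00, -1.89655863e-02]), 'dq': array([ 0.00192011, -0.00012778, -0.00255118, -0.00099589, -0.00066516,
        0.00113836]), 'effort': array([-7.17415551e-04, -5.45612025e+01, -2.74323785e+01,  6.45295554e-02,
        1.87627907e-02, -2.22147463e-05]), 'tcp_pos': array([ 0.28161426, -0.55735702,  0.19887143]), 'orientation': array([ 9.72773197e-01,  2.31758068e-01, -1.55455552e-04, -6.92928896e-04]), 'force': array([-0.00513669,  0.86493828,  0.17702921]), 'torque': array([ 0.03515389, -0.08829679,  0.0152866 ]), 'gripper_force': 0.0, 'opening': 0.9995263656999579} 0.008
```

View pics/top0.png

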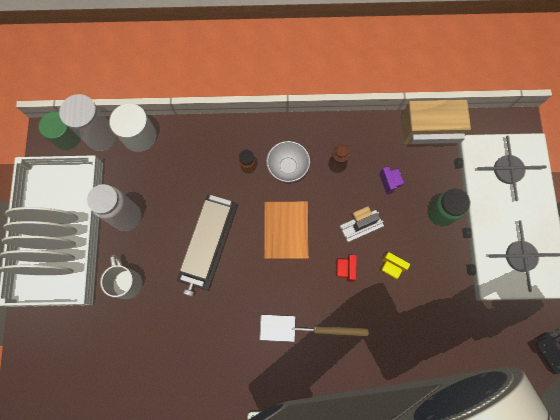

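View pics/scene0.png

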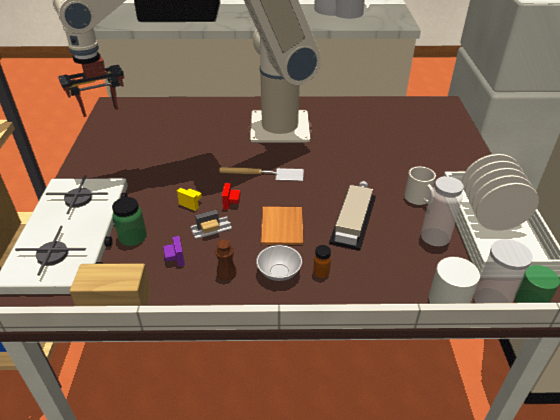

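The top view shows the board at (286,230), the stone from about (196,275) to (222,205) with its thumb screw at (189,290), and the rack with the block at (362,225), its handle up-image at (362,213). The scene view shows the rack at (211,225). Next I measure.

```bash
cat > h.py <<'E'
import cv2,numpy as np
from plant import arm
from scipy.spatial.transform import Rotation as Rot
def cast(cal,uv,z):
    f=210/np.tan(np.radians(cal['fov_y']/2)); uv=np.atleast_2d(uv).astype(float)
    d=np.c_[(uv[:,0]-cal['cx'])/f,(uv[:,1]-cal['cy'])/f,np.ones(len(uv))]@cal['R']
    o=-cal['R'].T@cal['t']; return o+d*((z-o[2])/d[:,2])[:,None]
def proj(cal,X):
    f=210/np.tan(np.radians(cal['fov_y']/2)); c=np.atleast_2d(X)@cal['R'].T+cal['t']
    return c[:,:2]/c[:,2:]*f+[cal['cx'],cal['cy']]
def blob(mask,seed):
    n,l,s,c=cv2.connectedComponentsWithStats(mask.astype(np.uint8))
    m=(l==l[seed[1],seed[0]]).astype(np.uint8)
    k=max(cv2.findContours(m,cv2.RETR_EXTERNAL,cv2.CHAIN_APPROX_NONE)[0],key=cv2.contourArea)
    return m,k[:,0]
def rect(cal,k,z):
    P=cast(cal,k,z)[:,:2].astype(np.float32)*1000
    (c,s,a)=cv2.minAreaRect(P); return np.round(c,1),np.round(s,1),round(a,1)
E
python3 - <<'E'
from h import *
for n,sb,ss in(("top",(286,230),(208,240)),("scene",(283,225),(353,210))):
    im=cv2.imread(f"pics/{n}0.png"); cal=arm.calibration(n)
    hsv=cv2.cvtColor(im,cv2.COLOR_BGR2HSV); print(n,hsv[sb[1],sb[0]],hsv[ss[1],ss[0]])
    for s,z,nm in((sb,.012,'board'),(ss,.053,'stone')):
        h=hsv[s[1],s[0]].astype(int); d=np.abs(hsv.astype(int)-h)
        m=(d[...,0]<10)&(d[...,1]<70)&(d[...,2]<70); m=cv2.morphologyEx(m.astype(np.uint8),cv2.MORPH_OPEN,np.ones((3,3)))
        mm,k=blob(m,s); print(nm,cv2.contourArea(k),rect(cal,k,z))
t=cv2.imread("pics/top0.png")[195:250,325:400];s=cv2.imread("pics/scene0.png")[200:250,175:250]
cv2.imwrite("pics/crop1.png",np.vstack([cv2.resize(x,(675,h*9//2*1),interpolation=cv2.INTER_CUBIC) if 0 else cv2.resize(x,None,fx=5.6,fy=5.6,interpolation=cv2.INTER_CUBIC) for x,h in((t,55),(s,50))]))
E
```

```text
top [ 14 158 203] [ 20  42 205]
board 2420.5 (array([571.1,   2. ]), array([119.1, 159. ]), 89.2)
stone 1887.0 (array([543.3, 216.1]), array([ 70.9, 199.5]), 71.8)
scene [ 14 177 228] [ 19  53 217]
board 1378.0 (array([577.3,   1.3]), array([119.2, 155.1]), 89.5)
stone 966.0 (array([547.1, 215. ]), array([ 69.5, 199.9]), 71.8)
```

View pics/crop1.png

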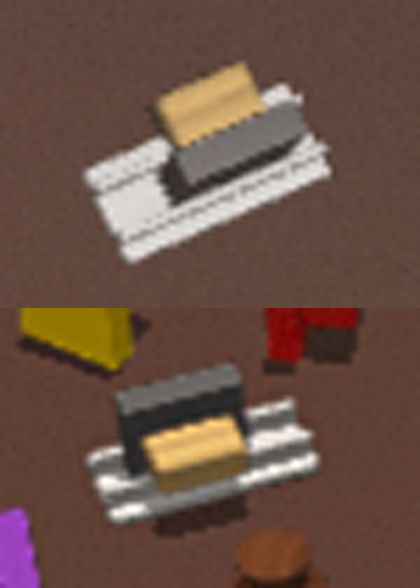

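The crop shows, in the top view, the block's grey top face between crop px (170,155), (298,102) and (306,128), and the handle's top face at (155,103)–(265,105). In the scene view the block's top face runs (117,85)–(243,77) and the handle (143,132)–(245,132). The handle points away from the robot.

Run:
```python
from h import *
print([a for a in dir(arm) if a[0]!='_'])
for n,off,items in(("top",(325,195),{('slabtop',.059):[(170,155),(298,102),(306,128),(180,180)],('htop',.042):[(155,103),(245,63),(265,103),(177,145)],('racklip',.017):[(85,176),(288,83),(330,165),(120,250)]}),
 ("scene",(175,200),{('slabtop',.059):[(117,85),(240,57),(243,77),(120,105)],('htop',.042):[(143,132),(235,107),(245,132),(156,157)],('racklip',.017):[(88,148),(295,92),(318,150),(112,207)]})):
    cal=arm.calibration(n)
    for (nm,z),p in items.items():
        P=cast(cal,np.array(p)/5.6+off,z)[:,:2]*1000; e=np.roll(P,-1,0)-P
        print(n,nm,P.mean(0).round(1),np.linalg.norm(e,axis=1).round(),np.degrees(np.arctan2(e[:,1],e[:,0])).round(1))
```

```text
['IKError', 'calibration', 'grab_frame', 'sense', 'sign_off', 'tcp_to_tips']
top slabtop [ 581.1 -213.8] [67. 13. 65. 13.] [ -68.5 -167.2  111.4   18.2]
top htop [ 603.7 -204.8] [48. 22. 48. 23.] [ -66.9 -157.5  114.5   24.1]
top racklip [ 577.4 -205.2] [111.  45. 112.  40.] [ -66.4 -157.1  110.9   22.2]
scene slabtop [ 588.5 -211.8] [64. 16. 64. 16.] [ 109.7   10.1  -70.5 -168.1]
scene htop [ 608.5 -204. ] [49. 21. 47. 21.] [ 112.9   19.   -66.6 -155.8]
scene racklip [ 593.2 -202.8] [113.  49. 110.  48.] [ 112.8   18.   -67.3 -158.6]
```

```bash
cat >> h.py <<'E'
import json
def getcmd():
    c=json.load(open('cmd.json')); return np.array(c['p']),Rot.from_quat(c['q'])
def setcmd(p,R): json.dump({'p':list(p),'q':list(R.as_quat())},open('cmd.json','w'))
def applied(row):  # log the last row sent: [tx,ty,tz,ax,ay,az]
    p,R=getcmd(); r=np.array(row,float); setcmd(p+R.apply(r[:3]/100),R*Rot.from_rotvec(r[3:],degrees=True))
def plan(p1,R1):
    p,R=getcmd(); print('row',np.round(R.inv().apply(np.array(p1)-p)*100,2),np.round((R.inv()*R1).as_rotvec(degrees=True),1))
def ori(z,y):
    z=np.array(z,float);z/=np.linalg.norm(z);y=np.array(y,float);y-=z*(y@z);y/=np.linalg.norm(y)
    return Rot.from_matrix(np.c_[np.cross(y,z),y,z])
def st():
    s=arm.sense();p,R=getcmd();print('t',round(s['clock'],2),'tcp',s['tcp_pos'].round(4),'cmd',p.round(4),'roterr',(R.inv()*Rot.from_quat(s['orientation'])).as_rotvec(degrees=True).round(2),'F',s['force'].round(1),'op',round(s['opening'],3),'gf',round(s['gripper_force'],1),'j',s['joints'].round(2))
E
python3 - <<'E'
from h import *
setcmd([.282,-.558,.2],Rot.from_quat(arm.sense()['orientation']))
cal=arm.calibration('top')
a=np.radians(22.5);h=np.array([np.cos(a),np.sin(a),0]);s=np.array([np.sin(a),-np.cos(a),0]);P=np.array([.6115,-.202,.032])
for nm,uv,z in(('mill',(341,153),.12),('mill base',(341,169),0),('purple',(393,179),.03),('jar',(456,203),.12),('red',(347,267),.02),('bowl',(289,160),.045)):
    X=cast(cal,uv,z)[0];print(nm,X.round(3),'h,s',(X-P)@h,(X-P)@s)
for e in(30,40):
    z=-np.cos(np.radians(e))*np.array([0,0,1])-np.sin(np.radians(e))*h; R=ori(z,s)
    for d in(.14,0): plan(P-d*z,R)
E
```

```text
mill [ 0.748 -0.145  0.12 ] h,s 0.14800844081503567 -0.0007833557290727808
mill base [ 0.745 -0.159  0.   ] h,s 0.1396957334144889 0.011503648911704946
purple [ 0.703 -0.297  0.03 ] h,s 0.04794499765309736 0.1225227971642365
jar [ 0.608 -0.428  0.12 ] h,s -0.09021747267741483 0.20744366258339356
red [ 0.464 -0.158  0.02 ] h,s -0.11998184609052796 -0.09701739332748077
bowl [ 0.759 -0.011  0.045] h,s 0.20924232875134144 -0.12019483673106934
row [ 52.44 -16.39   4.7 ] [  1.  -30.    4.2]
row [ 45.46 -16.89  16.82] [  1.  -30.    4.2]
row [ 54.44 -16.24   6.1 ] [  1.4 -40.    4.2]
row [ 45.46 -16.89  16.82] [  1.4 -40.    4.2]
```

Run:
```python
from h import *
a=np.radians(22.5);h=np.array([np.cos(a),np.sin(a),0]);s=np.array([np.sin(a),-np.cos(a),0]);P=np.array([.6115,-.202,.034])
e=25
z=-np.cos(np.radians(e))*np.array([0,0,1])-np.sin(np.radians(e))*h; plan(P-.13*z,ori(z,s))
```

```text
row [ 50.94 -16.5    4.84] [  0.9 -25.    4.3]
```

Request:
step_arm(
  plan=[
    {"tx": 5,"ty": -2,"grip": 1},
    {"tx": 10,"ty": -4,"grip": 1},
    {"tx": 15,"ty": -6,"ay": -5,"grip": 1},
    {"tx": 20,"ty": -8,"ay": -10,"grip": 1},
    {"tx": 25,"ty": -10,"ay": -15,"grip": 1},
    {"tx": 30,"ty": -11,"ay": -20,"grip": 1},
    {"tx": 35,"ty": -12,"ay": -25,"grip": 1},
    {"tx": 40,"ty": -13,"ay": -25,"grip": 1},
  ],
  force=40,
)

```text
invalid input
```

Run:
```python
from h import *
applied([40,-13,0,0,-25,0]); st()
a=np.radians(22.5);h=np.array([np.cos(a),np.sin(a),0]);s=np.array([np.sin(a),-np.cos(a),0]);P=np.array([.6115,-.202,.034])
e=25
z=-np.cos(np.radians(e))*np.array([0,0,1])-np.sin(np.radians(e))*h; plan(P-.13*z,ori(z,s))
```

```text
t 0.1 tcp [ 0.2816 -0.5574  0.1989] cmd [ 0.5804 -0.2616  0.2002] roterr [ 0. 25.  0.] F [-0.   0.9  0.2] op 1.0 gf 0.0 j [-1.12  0.42  1.63 -0.    1.09 -0.02]
row [11.96 -3.5  -0.24] [1.7 0.  3.9]
```

Request:
step_arm(
  plan=[
    {"tx": 5,"ty": -2,"tz": 0,"ax": 0,"ay": 0,"az": 0,"grip": 1},
    {"tx": 10,"ty": -4,"tz": 0,"ax": 0,"ay": 0,"az": 0,"grip": 1},
    {"tx": 15,"ty": -6,"tz": 0,"ax": 0,"ay": -5,"az": 0,"grip": 1},
    {"tx": 20,"ty": -8,"tz": 0,"ax": 0,"ay": -10,"az": 0,"grip": 1},
    {"tx": 25,"ty": -10,"tz": 0,"ax": 0,"ay": -15,"az": 0,"grip": 1},
    {"tx": 30,"ty": -11,"tz": 0,"ax": 0,"ay": -20,"az": 0,"grip": 1},
    {"tx": 35,"ty": -12,"tz": 0,"ax": 0,"ay": -25,"az": 0,"grip": 1},
    {"tx": 40,"ty": -13,"tz": 0,"ax": 0,"ay": -25,"az": 0,"grip": 1},
  ],
  force=40,
)

```text
clock: 1.1
tcp_pos: [0.5818, -0.259, 0.1982]
orientation: [0.949, 0.227, -0.212, 0.05]
force: [0.9, 0.1, -0.4]
opening: 1.001
gripper_force: 0.0
```

Run:
```python
from h import *
st()
```

```text
t 1.1 tcp [ 0.5818 -0.259   0.1982] cmd [ 0.5804 -0.2616  0.2002] roterr [-0.06 -0.13 -0.1 ] F [ 0.9  0.1 -0.4] op 1.001 gf 0.0 j [-0.29  0.62  1.38 -0.3   1.48  0.89]
```

Works. Remaining shift (12.0, −3.5, −0.2), turn (1.7, 0, 3.9).

Request:
step_arm(
  plan=[
    {"tx": 4,"ty": -1,"tz": 0,"ax": 0.5,"ay": 0,"az": 1,"grip": 1},
    {"tx": 8,"ty": -2.5,"tz": 0,"ax": 1,"ay": 0,"az": 2,"grip": 1},
    {"tx": 12,"ty": -3.5,"tz": -0.2,"ax": 1.7,"ay": 0,"az": 3.9,"grip": 1},
    {"tx": 12,"ty": -3.5,"tz": -0.2,"ax": 1.7,"ay": 0,"az": 3.9,"grip": 1},
    {"tx": 12,"ty": -3.5,"tz": -0.2,"ax": 1.7,"ay": 0,"az": 3.9,"grip": 1},
    {"tx": 12,"ty": -3.5,"tz": -0.2,"ax": 1.7,"ay": 0,"az": 3.9,"grip": 1},
    {"tx": 12,"ty": -3.5,"tz": -0.2,"ax": 1.7,"ay": 0,"az": 3.9,"grip": 1},
    {"tx": 12,"ty": -3.5,"tz": -0.2,"ax": 1.7,"ay": 0,"az": 3.9,"grip": 1},
  ],
)

```text
clock: 2.1
tcp_pos: [0.6621, -0.1813, 0.1512]
orientation: [0.958, 0.19, -0.212, 0.043]
force: [-0.1, -0.5, 0.7]
opening: 0.995
gripper_force: 0.0
```

Run:
```python
from h import *
applied([12,-3.5,-.2,1.7,0,3.9]); st()
cal=arm.calibration('wrist'); f=arm.grab_frame('wrist'); cv2.imwrite('pics/w1.png',cv2.cvtColor(f,cv2.COLOR_RGB2BGR))
np.savez('w1.npz',**{k:np.array(v) for k,v in cal.items()})
print(cal['fov_y'],(-cal['R'].T@cal['t']).round(3), proj(cal,[[.6115,-.202,.032],[.607,-.204,.042],[.585,-.213,.059]]).round())
```

```text
t 2.1 tcp [ 0.6621 -0.1813  0.1512] cmd [ 0.6624 -0.1809  0.1513] roterr [-0.08  0.03  0.07] F [-0.1 -0.5  0.7] op 0.995 gf 0.0 j [-0.17  0.76  1.22 -0.23  1.53  1.06]
64.20112354463872 [ 0.794 -0.127  0.289] [[279. 192.]
 [279. 203.]
 [279. 233.]]
```

View pics/w1.png

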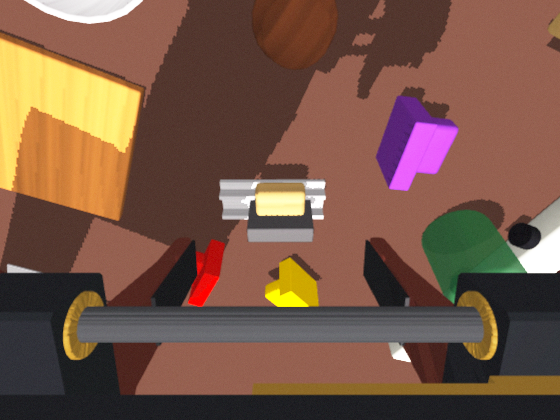

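The wrist view shows the handle at about (280,200) and the slab's top face at (280,236), level in the picture. My prediction was (279,203) and (279,233), so it agrees to about 2 mm. The mill is well behind and the jaws are clear, so I descend along the tool axis and then close.

Request:
step_arm(
  plan=[
    {"tx": 0,"ty": 0.1,"tz": 2,"ax": 0,"ay": 0,"az": 0,"grip": 1},
    {"tx": 0,"ty": 0.1,"tz": 5,"ax": 0,"ay": 0,"az": 0,"grip": 1},
    {"tx": 0,"ty": 0.1,"tz": 8,"ax": 0,"ay": 0,"az": 0,"grip": 1},
    {"tx": 0,"ty": 0.1,"tz": 10.5,"ax": 0,"ay": 0,"az": 0,"grip": 1},
    {"tx": 0,"ty": 0.1,"tz": 12,"ax": 0,"ay": 0,"az": 0,"grip": 1},
    {"tx": 0,"ty": 0.1,"tz": 13,"ax": 0,"ay": 0,"az": 0,"grip": 1},
    {"tx": 0,"ty": 0.1,"tz": 13,"ax": 0,"ay": 0,"az": 0,"grip": 1},
    {"tx": 0,"ty": 0.1,"tz": 13,"ax": 0,"ay": 0,"az": 0,"grip": 1},
  ],
)

```text
clock: 3.15
tcp_pos: [0.6129, -0.203, 0.0335]
orientation: [0.958, 0.191, -0.211, 0.044]
force: [0.7, -0.4, 0.2]
opening: 0.995
gripper_force: 0.0
```

Request:
step_arm(
  plan=[
    {"tx": 0,"ty": 0,"tz": 0,"ax": 0,"ay": 0,"az": 0,"grip": 0.75},
    {"tx": 0,"ty": 0,"tz": 0,"ax": 0,"ay": 0,"az": 0,"grip": 0.6},
    {"tx": 0,"ty": 0,"tz": 0,"ax": 0,"ay": 0,"az": 0,"grip": 0.5},
    {"tx": 0,"ty": 0,"tz": 0,"ax": 0,"ay": 0,"az": 0,"grip": 0.4},
    {"tx": 0,"ty": 0,"tz": 0,"ax": 0,"ay": 0,"az": 0,"grip": 0.3},
    {"tx": 0,"ty": 0,"tz": 0,"ax": 0,"ay": 0,"az": 0,"grip": 0.3},
    {"tx": 0,"ty": 0,"tz": 0,"ax": 0,"ay": 0,"az": 0,"grip": 0.3},
    {"tx": 0,"ty": 0,"tz": 0,"ax": 0,"ay": 0,"az": 0,"grip": 0.3},
  ],
  force=40,
)

```text
clock: 4.15
tcp_pos: [0.612, -0.203, 0.0329]
orientation: [0.958, 0.191, -0.212, 0.043]
force: [-0.4, 0.2, 0.2]
opening: 0.302
gripper_force: 0.0
```

The jaws closed past 48 mm without any force, so I look again.

Run:
```python
from h import *
applied([0,.1,13,0,0,0]); st()
cal=arm.calibration('wrist'); np.savez('w2.npz',**{k:np.array(v) for k,v in cal.items()})
W=arm.grab_frame('wrist');S=arm.grab_frame('scene')
out=np.vstack([cv2.resize(W,(448,336)),cv2.resize(S[190:250,150:270],(448,224),interpolation=cv2.INTER_CUBIC)])
cv2.imwrite('pics/w2.png',out[...,::-1]); print(proj(arm.calibration('scene'),arm.sense()['tcp_pos']))
```

```text
t 4.15 tcp [ 0.612  -0.203   0.0329] cmd [ 0.6121 -0.2029  0.0335] roterr [-0.07  0.    0.04] F [-0.4  0.2  0.2] op 0.302 gf 0.0 j [-0.21  0.84  1.39 -0.25  1.29  1.08]
[[210.33709781 226.76739806]]
```

View pics/w2.png

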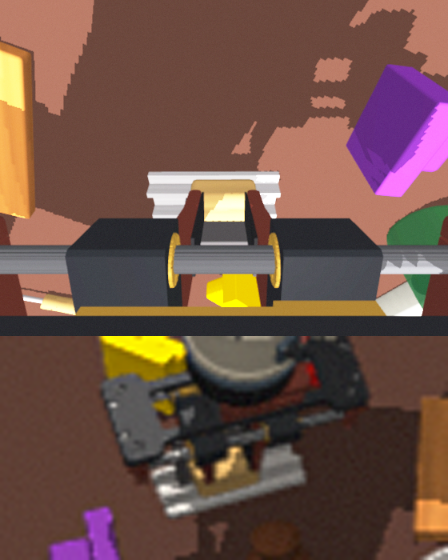

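Run:
```python
from h import *
cal=arm.calibration('wrist'); s_=arm.sense(); R=Rot.from_quat(s_['orientation']); p=s_['tcp_pos']
W=arm.grab_frame('wrist');S=arm.grab_frame('scene')
a=np.radians(22.5);h=np.array([np.cos(a),np.sin(a),0]);s=np.array([np.sin(a),-np.cos(a),0]);u=np.array([0,0,1.])
C=np.array([.607,-.204,.032])
hc=np.array([C+i*15*h/1000+j*.024*s+k*.01*u for i in(-1,1) for j in(-1,1) for k in(-1,1)])
tp=np.array([p+R.apply([x,y,.008]) for x in(-.01,.01) for y in(-.013,.013)])
o=[]
for I,c,(x0,y0,w,hh,sc) in((W,cal,(200,190,160,100,4)),(S,arm.calibration('scene'),(170,195,90,50,7))):
    v=cv2.resize(I[y0:y0+hh,x0:x0+w],None,fx=sc,fy=sc,interpolation=cv2.INTER_CUBIC)
    for q,col in((hc,(0,255,255)),(tp,(255,0,255))):
        for m in (proj(c,q)-[x0,y0])*sc: cv2.circle(v,tuple(int(t) for t in m),3,col,-1)
    o.append(cv2.copyMakeBorder(v,0,0,0,640-v.shape[1],cv2.BORDER_CONSTANT) if v.shape[1]<640 else v)
o=np.vstack(o)[:, :640]; print(o.shape); cv2.imwrite('pics/w3.png',cv2.resize(o,(int(640*600/o.shape[0]),600))[...,::-1])
```

```text
(750, 640, 3)
```

View pics/w3.png

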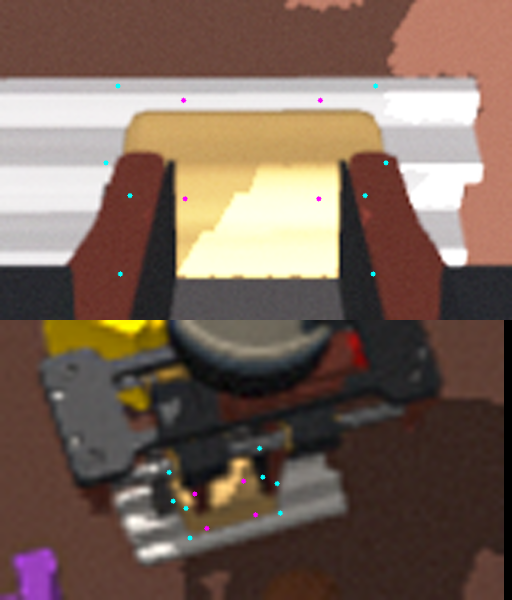

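The overlay (cyan is the predicted handle, magenta the predicted tips) shows the handle's top face where expected, at rows 162–277. The finger tips, at row 152, lie over the top face, so they sit above the handle. I check the tips' location in the tool frame.

Run:
```python
from h import *
cal=arm.calibration('wrist'); s_=arm.sense(); R=Rot.from_quat(s_['orientation']); p=s_['tcp_pos']
f=210/np.tan(np.radians(cal['fov_y']/2)); gap=.088*s_['opening']
full=lambda q:np.array(q)/3.2+[200,190]
for nm,l,r in(('front tip',(164,157),(343,157)),('rear tip',(175,163),(340,163))):
  for g in (gap,gap*1.2):
    l_,r_=full(l),full(r); d=g*f/(r_-l_)[0]; m=(l_+r_)/2
    X=cal['R'].T@(np.array([(m[0]-cal['cx'])/f*d,(m[1]-cal['cy'])/f*d,d])-cal['t'])
    print(nm,round(g,4),X.round(4),R.inv().apply(X-p).round(4))
print('cam axis in tool',R.inv().apply(cal['R'][2]).round(3),'cam pos',R.inv().apply(-cal['R'].T@cal['t']-p).round(3))
```

```text
front tip 0.0267 [ 0.6382 -0.1925  0.0585] [ 0.0147  0.0004 -0.0352]
front tip 0.032 [ 0.6171 -0.2012  0.036 ] [ 0.0035  0.0003 -0.0051]
rear tip 0.0267 [ 0.6288 -0.1971  0.0496] [ 0.009   0.001  -0.0227]
rear tip 0.032 [ 0.6058 -0.2067  0.0253] [-0.0033  0.0011  0.0099]
cam axis in tool [-0.26  -0.     0.966] cam pos [ 0.071  0.001 -0.185]
```

Run:
```python
from h import *
c=dict(np.load('w1.npz'))
b=np.array([[.574+.08,.002-.061,.012],[.574-.08,.002-.059,.012]])
a=np.radians(22.5);h=np.array([np.cos(a),np.sin(a),0]);s=np.array([np.sin(a),-np.cos(a),0])
rc=np.array([.583,-.2045,.017]); r=np.array([rc+.025*h-.055*s,rc+.025*h+.055*s,rc-.025*h-.055*s,rc-.025*h+.055*s])
print('board',proj(c,b).round(),'rack',proj(c,r).round())
sl=np.array([.585,-.213,.059]);print('slab top ends',proj(c,[sl-.032*s,sl+.032*s]).round())
im=cv2.imread('pics/w1.png');cal=c
hsv=cv2.cvtColor(im,cv2.COLOR_BGR2HSV)
g=(hsv[...,1]<60)&(hsv[...,2]>110); m,k=blob(g.astype(np.uint8),(235,188)); print('rack blob bbox',k.min(0),k.max(0), g[188,235])
w=(hsv[...,0]>15)&(hsv[...,0]<32)&(hsv[...,1]>60)&(hsv[...,2]>120); m,k=blob(w.astype(np.uint8),(280,200)); print('handle bbox',k.min(0),k.max(0))
print('row 236 grey', im[236,240:320:4].mean(1).round())
print('row 270 fingers', [int(v) for v in im[262,165:215:3].mean(1)],[int(v) for v in im[262,355:400:3].mean(1)])
```

```text
board [[139.  88.]
 [118. 219.]] rack [[215. 185.]
 [325. 185.]
 [221. 222.]
 [321. 222.]]
slab top ends [[245. 233.]
 [312. 233.]]
rack blob bbox [219 179] [325 219] True
handle bbox [0 0] [559 419]
row 236 grey [111. 110. 154. 164. 164. 164. 164. 165. 162. 164. 162. 165. 165. 164.
 165. 164. 163. 164. 142. 108.]
row 270 fingers [53, 49, 50, 52, 27, 28, 22, 23, 26, 27, 21, 80, 81, 62, 71, 70, 66] [110, 107, 108, 57, 32, 24, 27, 25, 27, 24, 47, 47, 47, 51, 53]
```

```bash
cat >> h.py <<'E'
a=np.radians(22.5);H=np.array([np.cos(a),np.sin(a),0]);Sd=np.array([np.sin(a),-np.cos(a),0])
P=np.array([.6118,-.203,.034])
def zt(e): return -np.cos(np.radians(e))*np.array([0,0,1])-np.sin(np.radians(e))*H
E
python3 - <<'E'
from h import *
for d in(0,.01,.02,.026): plan(P+d*zt(15),ori(zt(15),Sd))
E
```

```text
row [-0.05 -0.   -0.03] [ 0. 10.  0.]
row [ 0.13 -0.01  0.95] [ 0. 10.  0.]
row [ 0.3  -0.01  1.94] [ 0. 10.  0.]
row [ 0.4  -0.01  2.53] [ 0. 10.  0.]
```

Request:
step_arm(
  plan=[
    {"tx": 0,"ty": 0,"tz": -1,"ax": 0,"ay": 0,"az": 0,"grip": 0.5},
    {"tx": 0,"ty": 0,"tz": -1,"ax": 0,"ay": 0,"az": 0,"grip": 1},
    {"tx": 0,"ty": 0,"tz": -1,"ax": 0,"ay": 5,"az": 0,"grip": 1},
    {"tx": 0,"ty": 0,"tz": -0.5,"ax": 0,"ay": 10,"az": 0,"grip": 1},
    {"tx": 0,"ty": 0,"tz": 0,"ax": 0,"ay": 10,"az": 0,"grip": 1},
    {"tx": 0,"ty": 0,"tz": 0.5,"ax": 0,"ay": 10,"az": 0,"grip": 1},
    {"tx": 0.1,"ty": 0,"tz": 1,"ax": 0,"ay": 10,"az": 0,"grip": 1},
    {"tx": 0.1,"ty": 0,"tz": 1,"ax": 0,"ay": 10,"az": 0,"grip": 1},
  ],
)

```text
clock: 5.35
tcp_pos: [0.6088, -0.2039, 0.0224]
orientation: [0.972, 0.194, -0.129, 0.026]
force: [-0.3, 0.4, -0.3]
opening: 1.003
gripper_force: 0.0
```

Run:
```python
from h import *
applied([.1,0,1,0,10,0]); st(); plan(P+.027*zt(15),ori(zt(15),Sd))
cal=arm.calibration('wrist'); f=arm.grab_frame('wrist'); cv2.imwrite('pics/w4.png',f[...,::-1]); s=arm.sense();R=Rot.from_quat(s['orientation'])
T=lambda x,y,z:s['tcp_pos']+R.apply([x,y,z])
print('tips if +8',proj(cal,[T(.01,-.044,.008),T(.01,.044,.008)]).round(),'if -22',proj(cal,[T(.01,-.044,-.022),T(.01,.044,-.022)]).round())
```

```text
t 5.35 tcp [ 0.6088 -0.2039  0.0224] cmd [ 0.609  -0.2042  0.024 ] roterr [-0.04 -0.07 -0.02] F [-0.3  0.4 -0.3] op 1.003 gf 0.0 j [-0.26  0.77  1.51 -0.18  1.08  1.02]
row [ 0.03 -0.01  1.66] [0. 0. 0.]
tips if +8 [[206. 221.]
 [352. 222.]] if -22 [[194. 239.]
 [364. 239.]]
```

View pics/w4.png

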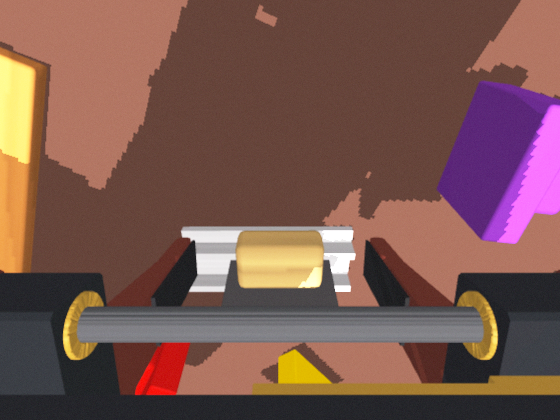

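The tips show at (193,240) and (366,240), so they really lie about 22 mm behind the reported TCP (the stated +8 mm would put them at row 221). The handle, at (280,258), is centred between them. I advance 17 mm further and close.

Request:
step_arm(
  plan=[
    {"tx": 0,"ty": 0,"tz": 0.6,"ax": 0,"ay": 0,"az": 0,"grip": 1},
    {"tx": 0,"ty": 0,"tz": 1.2,"ax": 0,"ay": 0,"az": 0,"grip": 1},
    {"tx": 0,"ty": 0,"tz": 1.7,"ax": 0,"ay": 0,"az": 0,"grip": 1},
    {"tx": 0,"ty": 0,"tz": 1.7,"ax": 0,"ay": 0,"az": 0,"grip": 0.7},
    {"tx": 0,"ty": 0,"tz": 1.7,"ax": 0,"ay": 0,"az": 0,"grip": 0.5},
    {"tx": 0,"ty": 0,"tz": 1.7,"ax": 0,"ay": 0,"az": 0,"grip": 0.4},
    {"tx": 0,"ty": 0,"tz": 1.7,"ax": 0,"ay": 0,"az": 0,"grip": 0.4},
    {"tx": 0,"ty": 0,"tz": 1.7,"ax": 0,"ay": 0,"az": 0,"grip": 0.4},
  ],
  force=45,
)

```text
clock: 6.4
tcp_pos: [0.605, -0.2059, 0.0071]
orientation: [0.972, 0.194, -0.128, 0.026]
force: [0.1, 0.3, 0.3]
opening: 0.542
gripper_force: 45.0
```

Gripped at 47.7 mm with 45 N. I lift straight up.

Request:
step_arm(
  plan=[
    {"tx": -0.26,"ty": 0,"tz": -0.97,"ax": 0,"ay": 0,"az": 0,"grip": 0.4},
    {"tx": -0.78,"ty": 0,"tz": -2.9,"ax": 0,"ay": 0,"az": 0,"grip": 0.4},
    {"tx": -1.55,"ty": 0,"tz": -5.8,"ax": 0,"ay": 0,"az": 0,"grip": 0.4},
    {"tx": -2.6,"ty": 0,"tz": -9.7,"ax": 0,"ay": 0,"az": 0,"grip": 0.4},
    {"tx": -3.6,"ty": 0,"tz": -13.5,"ax": 0,"ay": 0,"az": 0,"grip": 0.4},
    {"tx": -4.7,"ty": 0,"tz": -17.4,"ax": 0,"ay": 0,"az": 0,"grip": 0.4},
    {"tx": -4.7,"ty": 0,"tz": -17.4,"ax": 0,"ay": 0,"az": 0,"grip": 0.4},
    {"tx": -4.7,"ty": 0,"tz": -17.4,"ax": 0,"ay": 0,"az": 0,"grip": 0.4},
  ],
)

```text
clock: 7.4
tcp_pos: [0.6038, -0.2056, 0.1868]
orientation: [0.972, 0.194, -0.128, 0.026]
force: [-0.9, 0.6, -3.0]
opening: 0.54
gripper_force: 45.0
```

Run:
```python
from h import *
applied([0,0,1.7,0,0,0]); applied([-4.7,0,-17.4,0,0,0]); st()
c,s=np.cos(np.radians(15)),np.sin(np.radians(15))
R1=ori((c,0,-s),(0,-1,0)); B=np.array([.574,.002,.012])
plan(B+[.025,0,.03+.12],R1)
p,R=getcmd(); q=(R.inv()*R1)
for f in(.3,.6,.9): print(f,Rot.from_rotvec(q.as_rotvec()*f).as_rotvec(degrees=True).round(1))
```

```text
t 7.4 tcp [ 0.6038 -0.2056  0.1868] cmd [ 0.6046 -0.206   0.1879] roterr [-0.05 -0.02  0.02] F [-0.9  0.6 -3. ] op 0.54 gf 45.0 j [-0.26  0.56  1.45 -0.16  1.33  0.97]
row [  7.87 -19.42   0.56] [-12.5  88.7  21.7]
0.3 [-3.7 26.6  6.5]
0.6 [-7.5 53.2 13. ]
0.9 [-11.2  79.9  19.5]
```

Request:
step_arm(
  plan=[
    {"tx": 0.8,"ty": -2,"tz": 0,"ax": -1.3,"ay": 8.9,"az": 2.2,"grip": 0.4},
    {"tx": 1.6,"ty": -4,"tz": 0,"ax": -2.5,"ay": 17.7,"az": 4.3,"grip": 0.4},
    {"tx": 2.4,"ty": -6,"tz": 0,"ax": -3.7,"ay": 26.6,"az": 6.5,"grip": 0.4},
    {"tx": 3.2,"ty": -8,"tz": 0,"ax": -5,"ay": 35.5,"az": 8.7,"grip": 0.4},
    {"tx": 4,"ty": -10,"tz": 0,"ax": -6.2,"ay": 44.3,"az": 10.8,"grip": 0.4},
    {"tx": 4.8,"ty": -12,"tz": 0,"ax": -7.5,"ay": 53.2,"az": 13,"grip": 0.4},
    {"tx": 5.5,"ty": -14,"tz": 0.3,"ax": -8.7,"ay": 62.1,"az": 15.2,"grip": 0.4},
    {"tx": 6.3,"ty": -16,"tz": 0.5,"ax": -10,"ay": 71,"az": 17.4,"grip": 0.4},
  ],
)

```text
clock: 8.4
tcp_pos: [0.6057, -0.0416, 0.1729]
orientation: [0.936, 0.11, 0.331, -0.036]
force: [0.6, 0.8, -4.2]
opening: 0.543
gripper_force: 45.0
```

Run:
```python
from h import *
applied([6.3,-16,.5,-10,71,17.4]); st()
c,s=np.cos(np.radians(15)),np.sin(np.radians(15))
R1=ori((c,0,-s),(0,-1,0)); B=np.array([.574,.002,.012])
plan(B+[.025,0,.03+.06],R1)
```

```text
t 8.4 tcp [ 0.6057 -0.0416  0.1729] cmd [ 0.5983 -0.0354  0.1666] roterr [  8.68 -17.93  -4.26] F [ 0.6  0.8 -4.2] op 0.543 gf 45.0 j [-0.24  0.29  2.16  1.32  0.3  -0.13]
row [-5.08 -4.05  3.68] [-2.5 17.7  4.3]
```

Request:
step_arm(
  plan=[
    {"tx": 0,"ty": 0,"tz": 0,"ax": 0,"ay": 0,"az": 0,"grip": 0.4},
    {"tx": 0,"ty": 0,"tz": 0,"ax": 0,"ay": 0,"az": 0,"grip": 0.4},
    {"tx": 0,"ty": 0,"tz": 0,"ax": 0,"ay": 0,"az": 0,"grip": 0.4},
    {"tx": 0,"ty": 0,"tz": 0,"ax": 0,"ay": 0,"az": 0,"grip": 0.4},
    {"tx": 0,"ty": 0,"tz": 0,"ax": 0,"ay": 0,"az": 0,"grip": 0.4},
    {"tx": 0,"ty": 0,"tz": 0,"ax": 0,"ay": 0,"az": 0,"grip": 0.4},
    {"tx": 0,"ty": 0,"tz": 0,"ax": 0,"ay": 0,"az": 0,"grip": 0.4},
    {"tx": 0,"ty": 0,"tz": 0,"ax": 0,"ay": 0,"az": 0,"grip": 0.4},
  ],
)

```text
clock: 9.4
tcp_pos: [0.6074, -0.0424, 0.175]
orientation: [0.936, 0.11, 0.332, -0.035]
force: [-0.6, 0.3, -2.7]
opening: 0.538
gripper_force: 45.0
```

Run:
```python
from h import *
st()
```

```text
t 9.4 tcp [ 0.6074 -0.0424  0.175 ] cmd [ 0.5983 -0.0354  0.1666] roterr [  8.6  -17.81  -4.33] F [-0.6  0.3 -2.7] op 0.538 gf 45.0 j [-0.25  0.28  2.15  1.31  0.3  -0.12]
```

```bash
cat >> h.py <<'E'
def sync():
    s=arm.sense(); setcmd(s['tcp_pos'],Rot.from_quat(s['orientation']))
E
python3 - <<'E'
from h import *
sync()
c,s=np.cos(np.radians(15)),np.sin(np.radians(15))
R1=ori((c,0,-s),(0,-1,0)); B=np.array([.574,.002,.012])
plan(B+[.025,0,.03+.12],R1)
E
```

```text
row [-0.64 -4.52  1.11] [-11.1  35.7   7.7]
```

Request:
step_arm(
  plan=[
    {"tx": 0,"ty": -0.5,"tz": 0,"ax": -1.5,"ay": 5,"az": 1,"grip": 0.4},
    {"tx": 0,"ty": -1,"tz": 0,"ax": -3,"ay": 10,"az": 2.2,"grip": 0.4},
    {"tx": 0,"ty": -1.5,"tz": 0,"ax": -5,"ay": 16,"az": 3.5,"grip": 0.4},
    {"tx": -0.2,"ty": -2,"tz": 0.4,"ax": -6.5,"ay": 21,"az": 4.5,"grip": 0.4},
    {"tx": -0.4,"ty": -3,"tz": 0.6,"ax": -8,"ay": 26,"az": 5.6,"grip": 0.4},
    {"tx": -0.6,"ty": -4,"tz": 0.8,"ax": -9.5,"ay": 31,"az": 6.7,"grip": 0.4},
    {"tx": -0.6,"ty": -4.5,"tz": 1.1,"ax": -11,"ay": 35.7,"az": 7.7,"grip": 0.4},
    {"tx": -0.6,"ty": -4.5,"tz": 1.1,"ax": -11,"ay": 35.7,"az": 7.7,"grip": 0.4},
  ],
)

```text
clock: 10.4
tcp_pos: [0.5983, 0.0025, 0.1592]
orientation: [0.795, 0.0, 0.607, -0.0]
force: [-0.3, 0.6, -2.5]
opening: 0.539
gripper_force: 45.0
```

Run:
```python
from h import *
applied([-.6,-4.5,1.1,-11,35.7,7.7]); st()
sync()
c,s=np.cos(np.radians(15)),np.sin(np.radians(15))
R1=ori((c,0,-s),(0,-1,0)); B=np.array([.574,.002,.012])
plan(B+[.025,0,.03+.12],R1)
```

```text
t 10.4 tcp [0.5983 0.0025 0.1592] cmd [0.5993 0.0019 0.1623] roterr [-0.01 -0.23 -0.03] F [-0.3  0.6 -2.5] op 0.539 gf 45.0 j [-0.03  0.74  2.45  3.11  1.36 -1.57]
row [ 0.29  0.05 -0.01] [-0.   0.3 -0. ]
```

Request:
step_arm(
  plan=[
    {"tx": -1.9,"ty": 0,"tz": 0.5,"ax": 0,"ay": 0,"az": 0,"grip": 0.4},
    {"tx": -3.9,"ty": 0,"tz": 1,"ax": 0,"ay": 0,"az": 0,"grip": 0.4},
    {"tx": -5.8,"ty": 0,"tz": 1.55,"ax": 0,"ay": 0,"az": 0,"grip": 0.4},
    {"tx": -7.7,"ty": 0,"tz": 2.05,"ax": 0,"ay": 0,"az": 0,"grip": 0.4},
    {"tx": -8.7,"ty": 0,"tz": 2.3,"ax": 0,"ay": 0,"az": 0,"grip": 0.4},
    {"tx": -9.2,"ty": 0,"tz": 2.5,"ax": 0,"ay": 0,"az": 0,"grip": 0.4},
    {"tx": -9.2,"ty": 0,"tz": 2.5,"ax": 0,"ay": 0,"az": 0,"grip": 0.4},
    {"tx": -9.2,"ty": 0,"tz": 2.5,"ax": 0,"ay": 0,"az": 0,"grip": 0.4},
  ],
)

```text
clock: 11.4
tcp_pos: [0.5997, 0.002, 0.0677]
orientation: [0.793, -0.0, 0.609, -0.001]
force: [-0.1, 0.8, -2.6]
opening: 0.543
gripper_force: 45.0
```

Run:
```python
from h import *
st(); sync()
S=arm.grab_frame('scene'); W=arm.grab_frame('wrist')
o=np.vstack([cv2.resize(S[150:260,215:375],(480,330),interpolation=cv2.INTER_CUBIC),cv2.resize(W,(360,270))[:, :360] if 0 else cv2.copyMakeBorder(cv2.resize(W,(360,270)),0,0,0,120,cv2.BORDER_CONSTANT)])
cv2.imwrite('pics/p1.png',o[...,::-1])
```

```text
t 11.4 tcp [0.5997 0.002  0.0677] cmd [0.5983 0.0025 0.1592] roterr [0.02 0.27 0.03] F [-0.1  0.8 -2.6] op 0.543 gf 45.0 j [-0.04  1.04  2.38  3.11  1.58 -1.58]
```

View pics/p1.png

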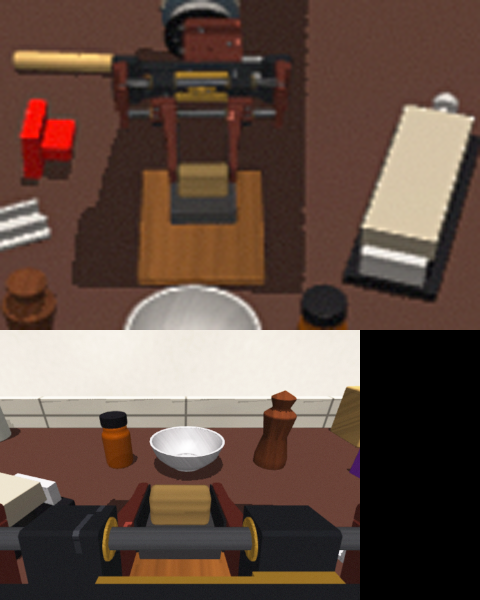

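The block hangs level over the board, at (205,205) in the scene crop. In the wrist crop its handle is level at (180,505) and the area is clear. I lower it slowly.

Request:
step_arm(
  plan=[
    {"tx": -0.6,"ty": 0,"tz": 0.15,"ax": 0,"ay": 0,"az": 0,"grip": 0.4},
    {"tx": -1.2,"ty": 0,"tz": 0.3,"ax": 0,"ay": 0,"az": 0,"grip": 0.4},
    {"tx": -1.6,"ty": 0,"tz": 0.4,"ax": 0,"ay": 0,"az": 0,"grip": 0.4},
    {"tx": -1.8,"ty": 0,"tz": 0.48,"ax": 0,"ay": 0,"az": 0,"grip": 0.4},
    {"tx": -1.9,"ty": 0,"tz": 0.51,"ax": 0,"ay": 0,"az": 0,"grip": 0.4},
    {"tx": -2,"ty": 0,"tz": 0.54,"ax": 0,"ay": 0,"az": 0,"grip": 0.4},
    {"tx": -2.1,"ty": 0,"tz": 0.56,"ax": 0,"ay": 0,"az": 0,"grip": 0.4},
    {"tx": -2.1,"ty": 0,"tz": 0.56,"ax": 0,"ay": 0,"az": 0,"grip": 0.4},
  ],
)

```text
clock: 12.5
tcp_pos: [0.5996, 0.002, 0.0463]
orientation: [0.793, 0.0, 0.609, -0.0]
force: [-4.0, 1.3, 5.1]
opening: 0.54
gripper_force: 45.0
```

Contact: the force rose from −2.6 to +5.1 N. I release and go straight up.

Request:
step_arm(
  plan=[
    {"tx": 0,"ty": 0,"tz": 0,"ax": 0,"ay": 0,"az": 0,"grip": 0.5},
    {"tx": 0,"ty": 0,"tz": 0,"ax": 0,"ay": 0,"az": 0,"grip": 0.58},
    {"tx": 0,"ty": 0,"tz": 0,"ax": 0,"ay": 0,"az": 0,"grip": 0.7},
    {"tx": 0,"ty": 0,"tz": 0,"ax": 0,"ay": 0,"az": 0,"grip": 0.9},
    {"tx": 0,"ty": 0,"tz": 0,"ax": 0,"ay": 0,"az": 0,"grip": 1},
    {"tx": 1,"ty": 0,"tz": -0.26,"ax": 0,"ay": 0,"az": 0,"grip": 1},
    {"tx": 2.5,"ty": 0,"tz": -0.67,"ax": 0,"ay": 0,"az": 0,"grip": 1},
    {"tx": 4,"ty": 0,"tz": -1,"ax": 0,"ay": 0,"az": 0,"grip": 1},
  ],
)

```text
clock: 13.5
tcp_pos: [0.6, 0.002, 0.0873]
orientation: [0.794, -0.0, 0.608, -0.001]
force: [0.1, 0.2, 0.5]
opening: 0.997
gripper_force: 0.0
```

Request:
step_arm(
  plan=[
    {"tx": 3,"ty": 0,"tz": -0.8,"ax": 0,"ay": 0,"az": 0,"grip": 1},
    {"tx": 7,"ty": 0,"tz": -1.8,"ax": 0,"ay": 0,"az": 0,"grip": 1},
    {"tx": 11,"ty": 0,"tz": -2.9,"ax": 0,"ay": 0,"az": 0,"grip": 1},
    {"tx": 15,"ty": 0,"tz": -4,"ax": 0,"ay": 0,"az": 0,"grip": 1},
    {"tx": 17,"ty": 0,"tz": -4.5,"ax": 0,"ay": -10,"az": 0,"grip": 1},
    {"tx": 18,"ty": 0,"tz": -4.8,"ax": 0,"ay": -20,"az": 0,"grip": 1},
    {"tx": 18,"ty": 0,"tz": -4.8,"ax": 0,"ay": -30,"az": 0,"grip": 1},
    {"tx": 18,"ty": 0,"tz": -4.8,"ax": 0,"ay": -40,"az": 0,"grip": 1},
  ],
)

```text
clock: 14.5
tcp_pos: [0.6058, 0.0267, 0.272]
orientation: [0.886, 0.014, 0.461, -0.037]
force: [-0.2, 0.1, -0.0]
opening: 0.999
gripper_force: 0.0
```

Run:
```python
from h import *
sync(); st()
for n in('scene','top'):
    f=arm.grab_frame(n); cv2.imwrite(f'pics/{n}1.png',f[...,::-1])
R1=ori((0,0,-1),(0,-1,0)); plan([.57,.002,.2],R1); plan([.57,.002,.2],ori((0,0,-1),(1,0,0)));plan([.57,.002,.2],ori((0,0,-1),(-1,0,0)))
```

```text
t 14.5 tcp [0.6058 0.0267 0.272 ] cmd [0.6058 0.0267 0.272 ] roterr [0. 0. 0.] F [-0.2  0.1 -0. ] op 0.999 gf 0.0 j [-0.03  0.11  2.29  2.68  0.24 -1.13]
row [-7.93  2.63  1.  ] [ -4.4 -54.9   1.7]
row [-7.93  2.63  1.  ] [ 39.2 -46.1 -80.7]
row [-7.93  2.63  1.  ] [-46.5 -39.5  84. ]
```

Request:
step_arm(
  plan=[
    {"tx": -1,"ty": 0.3,"tz": 0,"ax": -0.8,"ay": -9,"az": 0.3,"grip": 1},
    {"tx": -2,"ty": 0.6,"tz": 0,"ax": -1.4,"ay": -18,"az": 0.6,"grip": 1},
    {"tx": -3,"ty": 1,"tz": 0,"ax": -2.2,"ay": -27,"az": 0.8,"grip": 1},
    {"tx": -4,"ty": 1.5,"tz": 0.4,"ax": -3,"ay": -36,"az": 1.1,"grip": 1},
    {"tx": -6,"ty": 2,"tz": 0.6,"ax": -3.6,"ay": -45,"az": 1.4,"grip": 1},
    {"tx": -7.9,"ty": 2.6,"tz": 1,"ax": -4.4,"ay": -54.9,"az": 1.7,"grip": 1},
    {"tx": -7.9,"ty": 2.6,"tz": 1,"ax": -4.4,"ay": -54.9,"az": 1.7,"grip": 1},
    {"tx": -7.9,"ty": 2.6,"tz": 1,"ax": -4.4,"ay": -54.9,"az": 1.7,"grip": 1},
  ],
)

```text
clock: 15.6
tcp_pos: [0.57, 0.0162, 0.1983]
orientation: [0.97, 0.032, 0.23, -0.075]
force: [0.9, 0.5, 0.5]
opening: 1.001
gripper_force: 0.0
```

Run:
```python
from h import *
sync(); st(); plan([.57,.002,.2],ori((0,0,-1),(0,-1,0)))
```

```text
t 15.6 tcp [0.57   0.0162 0.1983] cmd [0.57   0.0162 0.1983] roterr [0. 0. 0.] F [0.9 0.5 0.5] op 1.001 gf 0.0 j [-0.12  0.19  2.09  0.48  0.47  1.  ]
row [ 0.04  1.38 -0.38] [ -8.7 -26.6   3.7]
```

Request:
step_arm(
  plan=[
    {"tx": 0,"ty": 0.5,"tz": 0,"ax": -2.5,"ay": -8,"az": 1,"grip": 1},
    {"tx": 0,"ty": 1,"tz": -0.2,"ax": -5,"ay": -16,"az": 2,"grip": 1},
    {"tx": 0,"ty": 1.4,"tz": -0.4,"ax": -7.5,"ay": -23,"az": 3,"grip": 1},
    {"tx": 0,"ty": 1.4,"tz": -0.4,"ax": -8.7,"ay": -26.6,"az": 3.7,"grip": 1},
    {"tx": 0,"ty": 1.4,"tz": -0.4,"ax": -8.7,"ay": -26.6,"az": 3.7,"grip": 1},
    {"tx": 0,"ty": 1.4,"tz": -0.4,"ax": -8.7,"ay": -26.6,"az": 3.7,"grip": 1},
    {"tx": 0,"ty": 1.4,"tz": -0.4,"ax": -8.7,"ay": -26.6,"az": 3.7,"grip": 1},
    {"tx": 0,"ty": 1.4,"tz": -0.4,"ax": -8.7,"ay": -26.6,"az": 3.7,"grip": 1},
  ],
)

```text
clock: 16.6
tcp_pos: [0.5717, 0.0014, 0.2023]
orientation: [1.0, 0.0, 0.004, 0.001]
force: [0.0, -0.6, 0.7]
opening: 1.004
gripper_force: 0.0
```

Run:
```python
from h import *
sync(); st()
cal=arm.calibration('wrist'); f=arm.grab_frame('wrist'); cv2.imwrite('pics/w5.png',f[...,::-1]); np.savez('w5.npz',**{k:np.array(v) for k,v in cal.items()})
T=arm.grab_frame('top'); cv2.imwrite('pics/top2.png',T[...,::-1])
print(proj(cal,[[.574,.002,.06],[.654,-.058,.012],[.494,.062,.012]]).round())
cv2.imwrite('pics/w5v.png',f[...,::-1])
```

```text
t 16.6 tcp [0.5717 0.0014 0.2023] cmd [0.5717 0.0014 0.2023] roterr [0. 0. 0.] F [ 0.  -0.6  0.7] op 1.004 gf 0.0 j [-0.02  0.34  1.75 -0.    1.04  1.55]
[[279. 190.]
 [334. 108.]
 [229. 247.]]
```

View pics/w5v.png

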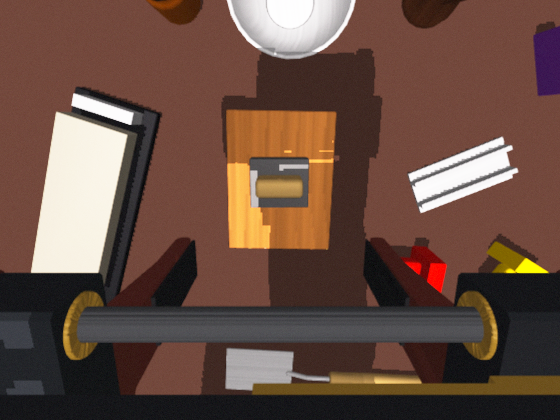

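The block lies face down on the board. Slab at px 249–309 × 157–208, handle about (280,187), axes aligned with the world. I compute the block centre.

Run:
```python
from h import *
c=dict(np.load('w5.npz')); im=cv2.imread('pics/w5.png')
k=np.array([[249,157],[309,157],[310,207],[249,207]])
print('slab',rect(c,k,.030)); hsv=cv2.cvtColor(im,cv2.COLOR_BGR2HSV)
m=np.zeros(im.shape[:2],np.uint8); m[160:206,252:307]=(hsv[160:206,252:307,1]>70); m,k=blob(m,(280,187))
print('handle px',k.min(0),k.max(0),rect(c,k,.055))
for y in(0,):
  plan([.57,0,.2],ori((0,0,-1),(0,-1,0)))
```

```text
slab (array([575.9,   1. ]), array([67.4, 55. ]), 90.0)
handle px [256 175] [302 197] (array([576.8,   1.6]), array([46.9, 22.6]), 90.0)
row [-0.17  0.14  0.23] [ 0.1 -0.4  0. ]
```

Request:
step_arm(
  plan=[
    {"tx": 0.2,"ty": 0,"tz": 4,"ax": 0,"ay": -0.4,"az": 0,"grip": 1},
    {"tx": 0.4,"ty": 0,"tz": 8,"ax": 0,"ay": -0.4,"az": 0,"grip": 1},
    {"tx": 0.4,"ty": 0,"tz": 12,"ax": 0,"ay": -0.4,"az": 0,"grip": 1},
    {"tx": 0.4,"ty": 0,"tz": 15,"ax": 0,"ay": -0.4,"az": 0,"grip": 1},
    {"tx": 0.4,"ty": 0,"tz": 17,"ax": 0,"ay": -0.4,"az": 0,"grip": 1},
    {"tx": 0.4,"ty": 0,"tz": 18,"ax": 0,"ay": -0.4,"az": 0,"grip": 1},
    {"tx": 0.4,"ty": 0,"tz": 18.6,"ax": 0,"ay": -0.4,"az": 0,"grip": 1},
    {"tx": 0.4,"ty": 0,"tz": 18.6,"ax": 0,"ay": -0.4,"az": 0,"grip": 1},
  ],
)

```text
clock: 17.7
tcp_pos: [0.578, 0.0009, 0.0165]
orientation: [1.0, 0.0, 0.001, 0.001]
force: [0.3, -0.2, 1.2]
opening: 1.0
gripper_force: 0.0
```

Request:
step_arm(
  plan=[
    {"tx": 0,"ty": 0,"tz": 0,"ax": 0,"ay": 0,"az": 0,"grip": 0.7},
    {"tx": 0,"ty": 0,"tz": 0,"ax": 0,"ay": 0,"az": 0,"grip": 0.6},
    {"tx": 0,"ty": 0,"tz": 0,"ax": 0,"ay": 0,"az": 0,"grip": 0.5},
    {"tx": 0,"ty": 0,"tz": 0,"ax": 0,"ay": 0,"az": 0,"grip": 0.4},
    {"tx": 0,"ty": 0,"tz": 0,"ax": 0,"ay": 0,"az": 0,"grip": 0.4},
    {"tx": 0,"ty": 0,"tz": 0,"ax": 0,"ay": 0,"az": 0,"grip": 0.4},
    {"tx": 0,"ty": 0,"tz": 0,"ax": 0,"ay": 0,"az": 0,"grip": 0.4},
    {"tx": 0,"ty": 0,"tz": 0,"ax": 0,"ay": 0,"az": 0,"grip": 0.4},
  ],
  force=55,
)

```text
clock: 18.7
tcp_pos: [0.5777, 0.0009, 0.0163]
orientation: [1.0, 0.0, 0.0, 0.001]
force: [-0.9, 1.1, 3.2]
opening: 0.542
gripper_force: 55.0
```

Run:
```python
from h import *
sync(); st()
```

```text
t 18.7 tcp [0.5777 0.0009 0.0163] cmd [0.5777 0.0009 0.0163] roterr [0. 0. 0.] F [-0.9  1.1  3.2] op 0.542 gf 55.0 j [-0.02  0.62  1.83 -0.    0.69  1.56]
```

```bash
cat >> h.py <<'E'
ys=np.radians(-18.2); D=np.array([np.cos(ys),np.sin(ys),0]); N=np.array([-D[1],D[0],0]); C=np.array([.545,.2155,0])
RS=ori((0,0,-1),D); RB=ori((0,0,-1),(0,-1,0))
def tcp_at(s,z): return C+s*D+.0017*N+[0,0,z]
E
python3 - <<'E'
from h import *
c=dict(np.load('w5.npz')); im=cv2.imread('pics/w5.png'); hsv=cv2.cvtColor(im,cv2.COLOR_BGR2HSV)
m=((hsv[...,1]<60)&(hsv[...,2]>170)&(hsv[...,0]>10)).astype(np.uint8); m[265:]=0
m=cv2.morphologyEx(m,cv2.MORPH_OPEN,np.ones((3,3)));m,k=blob(m,(80,180)); print(k.min(0),k.max(0))
def line(pts):  # fit on plane
    X=cast(c,pts,.053)[:,:2]; vx,vy,x0,y0=cv2.fitLine((X*1000).astype(np.float32),cv2.DIST_HUBER,0,.01,.01).ravel(); return np.array([vx,vy]),np.array([x0,y0])/1000
L=[(k[k[:,1]==r,0].min(),r) for r in range(125,260,5)]; R_=[(k[k[:,1]==r,0].max(),r) for r in range(150,260,5)]
for nm,q in(('L',L),('R',R_)):
    v,x=line(q); print(nm,np.degrees(np.arctan2(v[1],v[0])).round(2),((x-C[:2])@N[:2]).round(4))
T=k[k[:,1].argmin()]; print('far corners s,n',[(X@D-C@D,(X-C)@N) for X in cast(c,[T,k[k[:,0].argmax()]],.053)])
plan([.5777,.0009,.15],RB); plan(tcp_at(-.066,.15),RS)
E
```

```text
[ 32 112] [126 264]
L -18.32 0.0334
R -18.41 -0.0354
far corners s,n [(np.float64(0.09849782390676654), np.float64(0.03314873037452162)), (np.float64(0.09438178819953946), np.float64(-0.03600605288782026))]
row [ 1.000e-02  4.000e-02 -1.337e+01] [ 0.1 -0.   0. ]
row [ -9.48 -23.65 -13.43] [  0.1   0.  -71.8]
```

Request:
step_arm(
  plan=[
    {"tx": 0,"ty": 0,"tz": -2,"ax": 0,"ay": 0,"az": 0,"grip": 0.4},
    {"tx": 0,"ty": 0,"tz": -6,"ax": 0,"ay": 0,"az": -5,"grip": 0.4},
    {"tx": 0,"ty": -3,"tz": -11,"ax": 0,"ay": 0,"az": -14,"grip": 0.4},
    {"tx": -2,"ty": -7,"tz": -13.4,"ax": 0,"ay": 0,"az": -24,"grip": 0.4},
    {"tx": -4,"ty": -11,"tz": -13.4,"ax": 0,"ay": 0,"az": -34,"grip": 0.4},
    {"tx": -6,"ty": -15,"tz": -13.4,"ax": 0,"ay": 0,"az": -44,"grip": 0.4},
    {"tx": -8,"ty": -19,"tz": -13.4,"ax": 0,"ay": 0,"az": -54,"grip": 0.4},
    {"tx": -9.5,"ty": -22,"tz": -13.4,"ax": 0,"ay": 0,"az": -64,"grip": 0.4},
  ],
)

```text
clock: 19.7
tcp_pos: [0.4814, 0.2225, 0.1505]
orientation: [0.846, 0.533, -0.0, 0.001]
force: [0.2, 0.5, -2.9]
opening: 0.537
gripper_force: 55.0
```

```bash
sed -i 's/C=np.array(\[.545,.2155,0\])/C=np.array([.5435,.215,0])/; s/radians(-18.2)/radians(-18.3)/' h.py
python3 - <<'E'
from h import *
sync(); st(); plan(tcp_at(-.066,.07),RS)
E
```

```text
t 19.7 tcp [0.4814 0.2225 0.1505] cmd [0.4814 0.2225 0.1505] roterr [0. 0. 0.] F [ 0.2  0.5 -2.9] op 0.537 gf 55.0 j [ 0.41  0.35  1.88 -0.    0.91  0.86]
row [ 1.35 -0.66  8.05] [ 0.1  0.1 -7.3]
```

Request:
step_arm(
  plan=[
    {"tx": 0.7,"ty": -0.4,"tz": 1,"ax": 0,"ay": 0,"az": -4,"grip": 0.4},
    {"tx": 1.35,"ty": -0.7,"tz": 2.5,"ax": 0,"ay": 0,"az": -7.3,"grip": 0.4},
    {"tx": 1.35,"ty": -0.7,"tz": 4.5,"ax": 0,"ay": 0,"az": -7.3,"grip": 0.4},
    {"tx": 1.35,"ty": -0.7,"tz": 6.5,"ax": 0,"ay": 0,"az": -7.3,"grip": 0.4},
    {"tx": 1.35,"ty": -0.7,"tz": 7.5,"ax": 0,"ay": 0,"az": -7.3,"grip": 0.4},
    {"tx": 1.35,"ty": -0.7,"tz": 8,"ax": 0,"ay": 0,"az": -7.3,"grip": 0.4},
    {"tx": 1.35,"ty": -0.7,"tz": 8,"ax": 0,"ay": 0,"az": -7.3,"grip": 0.4},
    {"tx": 1.35,"ty": -0.7,"tz": 8,"ax": 0,"ay": 0,"az": -7.3,"grip": 0.4},
  ],
)

```text
clock: 20.7
tcp_pos: [0.4827, 0.2364, 0.0702]
orientation: [0.813, 0.583, 0.0, 0.001]
force: [-0.3, -0.4, -3.4]
opening: 0.539
gripper_force: 55.0
```

Run:
```python
from h import *
sync(); st(); plan(tcp_at(-.066,.0503),RS)
F=arm.grab_frame('top'); S=arm.grab_frame('scene')
o=np.hstack([cv2.resize(F[190:300,165:265],(400,440),interpolation=cv2.INTER_CUBIC),cv2.resize(S[150:260,300:400],(400,440),interpolation=cv2.INTER_CUBIC)])
cv2.imwrite('pics/s1.png',o[...,::-1])
```

```text
t 20.7 tcp [0.4827 0.2364 0.0702] cmd [0.4827 0.2364 0.0702] roterr [0. 0. 0.] F [-0.3 -0.4 -3.4] op 0.539 gf 55.0 j [ 0.43  0.49  1.9  -0.    0.75  0.76]
row [ 0.05 -0.16  1.99] [ 0.1  0.1 -0.4]
```

View pics/s1.png

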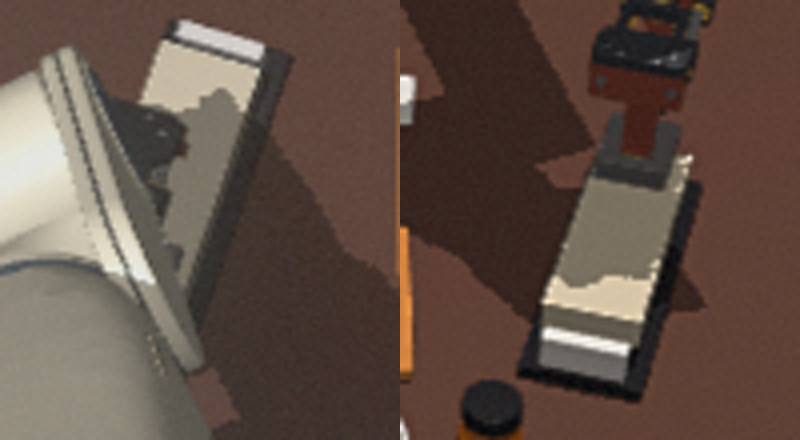

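The scene crop shows the block hovering over the thumb-screw end at about (630,170). It looks slightly to the −y side, so I check this with the wrist picture numerically.

Run:
```python
from h import *
cal=arm.calibration('wrist'); f=arm.grab_frame('wrist'); cv2.imwrite('pics/w6.png',f[...,::-1])
for col in(215,262,280,298,335):
    g=f[:,col].astype(int).mean(1); d=np.abs(np.diff(g)); r=[i for i in range(100,300) if d[i]>18]
    seg=[];
    for i in r:
        if not seg or i-seg[-1][-1]>2: seg.append([i])
        else: seg[-1].append(i)
    print(col,[(x[len(x)//2],int(g[x[0]-2]),int(g[min(x[-1]+3,419)]),*(round(float((cast(cal,(col,x[len(x)//2]+.5),z)[0]-C)@N)*1000,1) for z in(.053,.0659+.018,.114))) for x in seg])
```

```text
215 [(156, 97, 106, 49.0, 52.5, 55.9), (175, 106, 116, 37.5, 42.7, 47.8), (240, 210, 46, -4.8, 6.9, 18.3)]
262 [(156, 101, 99, 48.8, 52.3, 55.7), (169, 97, 39, 40.9, 45.6, 50.2), (173, 34, 98, 38.5, 43.6, 48.5), (179, 98, 253, 34.8, 40.4, 45.9), (183, 245, 191, 32.3, 38.3, 44.2), (201, 187, 46, 20.9, 28.7, 36.2), (209, 51, 100, 15.7, 24.3, 32.6), (297, 142, 58, -46.0, -28.0, -10.5)]
280 [(156, 100, 89, 48.7, 52.2, 55.7), (172, 76, 98, 39.0, 44.0, 48.9), (179, 98, 254, 34.7, 40.4, 45.9), (183, 254, 188, 32.2, 38.2, 44.1), (201, 190, 49, 20.8, 28.6, 36.2), (209, 45, 102, 15.6, 24.2, 32.6), (298, 134, 54, -46.8, -28.7, -11.1)]
298 [(155, 98, 89, 49.2, 52.7, 56.0), (172, 90, 96, 38.9, 44.0, 48.8), (179, 96, 185, 34.6, 40.3, 45.8), (201, 187, 46, 20.7, 28.5, 36.1), (209, 48, 105, 15.5, 24.1, 32.5), (298, 136, 58, -46.9, -28.8, -11.2)]
335 [(143, 100, 58, 56.2, 58.6, 60.9), (153, 57, 21, 50.3, 53.6, 56.8), (172, 34, 94, 38.8, 43.8, 48.7), (179, 96, 182, 34.4, 40.1, 45.7), (203, 185, 51, 19.2, 27.3, 35.1), (209, 51, 112, 15.4, 24.0, 32.4), (237, 106, 42, -3.3, 8.2, 19.3)]
```

Stone edge at n = +34.7 mm (expected 35). Slab edge at 24.2 mm, so the block sits 2.8 mm off centre. I shift +x in the tool frame and lower it to first contact.

Request:
step_arm(
  plan=[
    {"tx": 0.15,"ty": -0.1,"tz": 0.3,"ax": 0,"ay": 0,"az": -0.4,"grip": 0.4},
    {"tx": 0.28,"ty": -0.15,"tz": 0.6,"ax": 0,"ay": 0,"az": -0.4,"grip": 0.4},
    {"tx": 0.28,"ty": -0.15,"tz": 0.9,"ax": 0,"ay": 0,"az": -0.4,"grip": 0.4},
    {"tx": 0.28,"ty": -0.15,"tz": 1.1,"ax": 0,"ay": 0,"az": -0.4,"grip": 0.4},
    {"tx": 0.28,"ty": -0.15,"tz": 1.3,"ax": 0,"ay": 0,"az": -0.4,"grip": 0.4},
    {"tx": 0.28,"ty": -0.15,"tz": 1.5,"ax": 0,"ay": 0,"az": -0.4,"grip": 0.4},
    {"tx": 0.28,"ty": -0.15,"tz": 1.6,"ax": 0,"ay": 0,"az": -0.4,"grip": 0.4},
    {"tx": 0.28,"ty": -0.15,"tz": 1.6,"ax": 0,"ay": 0,"az": -0.4,"grip": 0.4},
  ],
)

```text
clock: 21.85
tcp_pos: [0.4816, 0.2393, 0.0537]
orientation: [0.811, 0.586, -0.001, 0.001]
force: [-2.1, -0.0, 3.5]
opening: 0.545
gripper_force: 55.0
```

Run:
```python
from h import *
sync(); st(); F=[arm.sense()['force']]
for i in range(5): arm.grab_frame('wrist'); F.append(arm.sense()['force'])
print(np.mean(F,0).round(2),np.std(F,0).round(2), arm.sense()['tcp_pos'].round(4))
```

```text
t 21.85 tcp [0.4816 0.2393 0.0537] cmd [0.4816 0.2393 0.0537] roterr [0. 0. 0.] F [-2.1 -0.   3.5] op 0.545 gf 55.0 j [ 0.44  0.51  1.91 -0.    0.72  0.76]
[-2.24 -0.99  3.15] [0.42 0.61 0.23] [0.4816 0.2393 0.0537]
```

Depth about 3.6 mm with 3.2 N on the tool matches the spring law. I press 3.4 mm further and begin the draw.

Request:
step_arm(
  plan=[
    {"tx": 0,"ty": 0,"tz": 0.12,"ax": 0,"ay": 0,"az": 0,"grip": 0.4},
    {"tx": 0,"ty": 0,"tz": 0.24,"ax": 0,"ay": 0,"az": 0,"grip": 0.4},
    {"tx": 0,"ty": 0,"tz": 0.34,"ax": 0,"ay": 0,"az": 0,"grip": 0.4},
    {"tx": 0,"ty": 0,"tz": 0.34,"ax": 0,"ay": 0,"az": 0,"grip": 0.4},
    {"tx": 0,"ty": 0.3,"tz": 0.34,"ax": 0,"ay": 0,"az": 0,"grip": 0.4},
    {"tx": 0,"ty": 0.8,"tz": 0.34,"ax": 0,"ay": 0,"az": 0,"grip": 0.4},
    {"tx": 0,"ty": 1.4,"tz": 0.34,"ax": 0,"ay": 0,"az": 0,"grip": 0.4},
    {"tx": 0,"ty": 2,"tz": 0.34,"ax": 0,"ay": 0,"az": 0,"grip": 0.4},
  ],
)

```text
clock: 23.1
tcp_pos: [0.5009, 0.2336, 0.0506]
orientation: [0.811, 0.586, -0.0, 0.001]
force: [-5.5, 1.8, 8.0]
opening: 0.542
gripper_force: 55.0
```

Run:
```python
from h import *
sync(); st(); s=arm.sense(); X=s['tcp_pos']-C; print('s,n',(X@D).round(4),(X@N).round(4))
```

```text
t 23.1 tcp [0.5009 0.2336 0.0506] cmd [0.5009 0.2336 0.0506] roterr [0. 0. 0.] F [-5.5  1.8  8. ] op 0.542 gf 55.0 j [ 0.42  0.54  1.88 -0.    0.73  0.74]
s,n -0.0463 0.0043
```

Request:
step_arm(
  plan=[
    {"tx": 0,"ty": 0.7,"tz": 0,"ax": 0,"ay": 0,"az": 0,"grip": 0.4},
    {"tx": 0,"ty": 1.4,"tz": 0,"ax": 0,"ay": 0,"az": 0,"grip": 0.4},
    {"tx": 0,"ty": 2.1,"tz": 0,"ax": 0,"ay": 0,"az": 0,"grip": 0.4},
    {"tx": 0,"ty": 2.8,"tz": 0,"ax": 0,"ay": 0,"az": 0,"grip": 0.4},
    {"tx": 0,"ty": 3.5,"tz": 0,"ax": 0,"ay": 0,"az": 0,"grip": 0.4},
    {"tx": 0,"ty": 4.2,"tz": 0,"ax": 0,"ay": 0,"az": 0,"grip": 0.4},
    {"tx": 0,"ty": 4.9,"tz": 0,"ax": 0,"ay": 0,"az": 0,"grip": 0.4},
    {"tx": 0,"ty": 5.6,"tz": 0,"ax": 0,"ay": 0,"az": 0,"grip": 0.4},
  ],
)

```text
clock: 24.1
tcp_pos: [0.5542, 0.216, 0.0507]
orientation: [0.811, 0.586, -0.0, 0.001]
force: [-5.1, 2.2, 8.4]
opening: 0.544
gripper_force: 55.0
```

Run:
```python
from h import *
sync(); st(); s=arm.sense(); X=s['tcp_pos']-C; print('s,n',(X@D).round(4),(X@N).round(4)); plan(C+.066*D+.0045*N+[0,0,.0503],RS)
```

```text
t 24.1 tcp [0.5542 0.216  0.0507] cmd [0.5542 0.216  0.0507] roterr [0. 0. 0.] F [-5.1  2.2  8.4] op 0.544 gf 55.0 j [ 0.35  0.58  1.78 -0.    0.78  0.67]
s,n 0.0098 0.0043
row [0.02 5.62 0.05] [ 0.1  0.1 -0. ]
```

Request:
step_arm(
  plan=[
    {"tx": 0,"ty": 0.8,"tz": 0,"ax": 0,"ay": 0,"az": 0,"grip": 0.4},
    {"tx": 0,"ty": 1.6,"tz": 0,"ax": 0,"ay": 0,"az": 0,"grip": 0.4},
    {"tx": 0,"ty": 2.4,"tz": 0,"ax": 0,"ay": 0,"az": 0,"grip": 0.4},
    {"tx": 0,"ty": 3.2,"tz": 0,"ax": 0,"ay": 0,"az": 0,"grip": 0.4},
    {"tx": 0,"ty": 4,"tz": 0,"ax": 0,"ay": 0,"az": 0,"grip": 0.4},
    {"tx": 0,"ty": 4.8,"tz": 0,"ax": 0,"ay": 0,"az": 0,"grip": 0.4},
    {"tx": 0,"ty": 5.6,"tz": 0,"ax": 0,"ay": 0,"az": 0,"grip": 0.4},
    {"tx": 0,"ty": 5.6,"tz": 0,"ax": 0,"ay": 0,"az": 0,"grip": 0.4},
  ],
)

```text
clock: 25.1
tcp_pos: [0.6085, 0.1982, 0.0511]
orientation: [0.811, 0.586, 0.001, 0.002]
force: [-0.6, -1.3, 7.1]
opening: 0.542
gripper_force: 55.0
```

Run:
```python
from h import *
sync(); st(); s=arm.sense(); X=s['tcp_pos']-C; print('s,n',(X@D).round(4),(X@N).round(4)); plan([.5777,.0009,.15],RB)
```

```text
t 25.1 tcp [0.6085 0.1982 0.0511] cmd [0.6085 0.1982 0.0511] roterr [0. 0. 0.] F [-0.6 -1.3  7.1] op 0.542 gf 55.0 j [ 0.3   0.63  1.68 -0.    0.83  0.62]
s,n 0.067 0.0044
row [-19.7    3.31  -9.87] [ 0.2 -0.1 71.7]
```

Stroke complete, from s = −66 to +67 mm with 7–8.4 N on the tool. I lift and return to the board.

Request:
step_arm(
  plan=[
    {"tx": 0,"ty": 0,"tz": -3,"ax": 0,"ay": 0,"az": 0,"grip": 0.4},
    {"tx": 0,"ty": 0,"tz": -7,"ax": 0,"ay": 0,"az": 8,"grip": 0.4},
    {"tx": -3,"ty": 0.5,"tz": -9.9,"ax": 0,"ay": 0,"az": 18,"grip": 0.4},
    {"tx": -7,"ty": 1,"tz": -9.9,"ax": 0,"ay": 0,"az": 28,"grip": 0.4},
    {"tx": -11,"ty": 1.8,"tz": -9.9,"ax": 0,"ay": 0,"az": 38,"grip": 0.4},
    {"tx": -15,"ty": 2.5,"tz": -9.9,"ax": 0,"ay": 0,"az": 48,"grip": 0.4},
    {"tx": -18,"ty": 3,"tz": -9.9,"ax": 0,"ay": 0,"az": 58,"grip": 0.4},
    {"tx": -19.7,"ty": 3.3,"tz": -9.9,"ax": 0,"ay": 0,"az": 68,"grip": 0.4},
  ],
)

```text
clock: 26.1
tcp_pos: [0.5763, -0.0009, 0.1492]
orientation: [1.0, 0.029, 0.0, 0.001]
force: [0.6, -0.4, -2.4]
opening: 0.542
gripper_force: 55.0
```

Run:
```python
from h import *
sync(); st(); plan([.5777,.0009,.0225],RB)
```

```text
t 26.1 tcp [ 0.5763 -0.0009  0.1492] cmd [ 0.5763 -0.0009  0.1492] roterr [0. 0. 0.] F [ 0.6 -0.4 -2.4] op 0.542 gf 55.0 j [-0.02  0.42  1.78 -0.    0.95  1.49]
row [ 0.14 -0.2  12.67] [ 0.1 -0.   3.3]
```

Request:
step_arm(
  plan=[
    {"tx": 0.1,"ty": -0.2,"tz": 3,"ax": 0,"ay": 0,"az": 3.3,"grip": 0.4},
    {"tx": 0.1,"ty": -0.2,"tz": 6.5,"ax": 0,"ay": 0,"az": 3.3,"grip": 0.4},
    {"tx": 0.1,"ty": -0.2,"tz": 9.5,"ax": 0,"ay": 0,"az": 3.3,"grip": 0.4},
    {"tx": 0.1,"ty": -0.2,"tz": 11.5,"ax": 0,"ay": 0,"az": 3.3,"grip": 0.4},
    {"tx": 0.1,"ty": -0.2,"tz": 12.5,"ax": 0,"ay": 0,"az": 3.3,"grip": 0.4},
    {"tx": 0.1,"ty": -0.2,"tz": 12.9,"ax": 0,"ay": 0,"az": 3.3,"grip": 0.4},
    {"tx": 0.1,"ty": -0.2,"tz": 13.1,"ax": 0,"ay": 0,"az": 3.3,"grip": 0.4},
    {"tx": 0.1,"ty": -0.2,"tz": 13.1,"ax": 0,"ay": 0,"az": 3.3,"grip": 0.4},
  ],
)

```text
clock: 27.1
tcp_pos: [0.578, 0.0025, 0.0195]
orientation: [1.0, 0.004, 0.001, 0.001]
force: [0.4, 0.0, -3.6]
opening: 0.542
gripper_force: 55.0
```

Request:
step_arm(
  plan=[
    {"tx": 0,"ty": 0,"tz": 0.1,"ax": 0,"ay": 0,"az": 0,"grip": 0.4},
    {"tx": 0,"ty": 0,"tz": 0.16,"ax": 0,"ay": 0,"az": 0,"grip": 0.4},
    {"tx": 0,"ty": 0,"tz": 0.2,"ax": 0,"ay": 0,"az": 0,"grip": 0.4},
    {"tx": 0,"ty": 0,"tz": 0.24,"ax": 0,"ay": 0,"az": 0,"grip": 0.4},
    {"tx": 0,"ty": 0,"tz": 0.27,"ax": 0,"ay": 0,"az": 0,"grip": 0.4},
    {"tx": 0,"ty": 0,"tz": 0.3,"ax": 0,"ay": 0,"az": 0,"grip": 0.4},
    {"tx": 0,"ty": 0,"tz": 0.3,"ax": 0,"ay": 0,"az": 0,"grip": 0.4},
    {"tx": 0,"ty": 0,"tz": 0.3,"ax": 0,"ay": 0,"az": 0,"grip": 0.4},
  ],
)

```text
clock: 28.1
tcp_pos: [0.5775, 0.0024, 0.0164]
orientation: [1.0, 0.004, 0.0, 0.001]
force: [-3.6, -0.6, 5.0]
opening: 0.543
gripper_force: 55.0
```

Contact, +5 N. I release and rise.

Request:
step_arm(
  plan=[
    {"tx": 0,"ty": 0,"tz": 0,"ax": 0,"ay": 0,"az": 0,"grip": 0.5},
    {"tx": 0,"ty": 0,"tz": 0,"ax": 0,"ay": 0,"az": 0,"grip": 0.6},
    {"tx": 0,"ty": 0,"tz": 0,"ax": 0,"ay": 0,"az": 0,"grip": 0.8},
    {"tx": 0,"ty": 0,"tz": 0,"ax": 0,"ay": 0,"az": 0,"grip": 1},
    {"tx": 0,"ty": 0,"tz": 0,"ax": 0,"ay": 0,"az": 0,"grip": 1},
    {"tx": 0,"ty": 0,"tz": -1,"ax": 0,"ay": 0,"az": 0,"grip": 1},
    {"tx": 0,"ty": 0,"tz": -3,"ax": 0,"ay": 0,"az": 0,"grip": 1},
    {"tx": 0,"ty": 0,"tz": -6,"ax": 0,"ay": 0,"az": 0,"grip": 1},
  ],
)

```text
clock: 29.1
tcp_pos: [0.5771, 0.0026, 0.0771]
orientation: [1.0, 0.004, 0.0, 0.001]
force: [-0.4, 0.1, 0.1]
opening: 1.001
gripper_force: 0.0
```

Request:
step_arm(
  plan=[
    {"tx": 0,"ty": 0,"tz": -3,"ax": 0,"ay": 0,"az": 0,"grip": 1},
    {"tx": 0,"ty": 0,"tz": -7,"ax": 0,"ay": 0,"az": 0,"grip": 1},
    {"tx": 0,"ty": 0,"tz": -10,"ax": 0,"ay": 0,"az": 0,"grip": 1},
    {"tx": 0,"ty": 0,"tz": -12,"ax": 0,"ay": 0,"az": 0,"grip": 1},
    {"tx": 0,"ty": 0,"tz": -12,"ax": 0,"ay": 0,"az": 0,"grip": 1},
    {"tx": 0,"ty": 0,"tz": -12,"ax": 0,"ay": 0,"az": 0,"grip": 1},
    {"tx": 0,"ty": 0,"tz": -12,"ax": 0,"ay": 0,"az": 0,"grip": 1},
    {"tx": 0,"ty": 0,"tz": -12,"ax": 0,"ay": 0,"az": 0,"grip": 1},
  ],
)

```text
clock: 30.1
tcp_pos: [0.5768, 0.0029, 0.1949]
orientation: [1.0, 0.004, -0.0, 0.001]
force: [-0.1, 1.1, -0.6]
opening: 0.998
gripper_force: 0.0
```

Run:
```python
from h import *
st(); cal=arm.calibration('wrist'); f=arm.grab_frame('wrist')[...,::-1].copy(); hsv=cv2.cvtColor(f,cv2.COLOR_BGR2HSV)
uv=proj(cal,[.576,.002,.06])[0].astype(int); print(uv)
y0,x0=uv[1]-28,uv[0]-31
g=(hsv[...,1]<60)&(hsv[...,2]<200); ys,xs=np.nonzero(g[uv[1]-45:uv[1]+45,uv[0]-50:uv[0]+50])
k=np.c_[xs+uv[0]-50,ys+uv[1]-45].astype(np.int32); m=np.zeros(g.shape,np.uint8); m[k[:,1],k[:,0]]=1
m=cv2.morphologyEx(m,cv2.MORPH_OPEN,np.ones((3,3))); n,l,s,c=cv2.connectedComponentsWithStats(m); i=1+s[1:,4].argmax(); print(s[i]); q=np.argwhere(l==i)[:,::-1]; print('slab',rect(cal,q,.03))
```

```text
t 30.1 tcp [0.5768 0.0029 0.1949] cmd [ 0.5763 -0.0009  0.1492] roterr [ 0.01 -0.1   2.89] F [-0.1  1.1 -0.6] op 0.998 gf 0.0 j [-0.01  0.36  1.74 -0.    1.04  1.55]
[279 193]
[ 251  162   59   50 1559]
slab (array([576. ,   1.7]), array([53.3, 61.4]), 0.4)
```

The block lies flat at (0.576, 0.002), within the board, and the gripper is clear of it. I hand in.

```bash
python3 -c "
from plant import arm
print(arm.sign_off())"
```

```text
the job is handed in; nothing more can be done
None
```

The block was taken from the rack, laid on the board and released, then drawn along the middle of the stone with the stone sunk about 6–7 mm, laid face down on the board again, and the job handed in at about 30 s.

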